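# Find the thread of a shoe-wax jar

## Task

A shoe-polish tin has been left on top of one of the two look-alike wax jars: put it squarely on top of the other tin, which stands on the stone coaster, and leave it there. Then open the jar it was on: one of the two jars has a reverse thread and nobody marked which, so find by trying which way its cap unscrews, and lift the cap off. Finish still holding the cap level in the gripper, well clear above the mouth of its jar (at least 3 cm); leave the other jar shut and the torch where it is.

Things in the scene. Friction and masses are not known exactly. Their poses are not given: they have to be found in the camera images.
- tin_moved: flat round metal shoe-polish tin, 66 mm across, 20 mm high, mass about 90 g. Origin: centre of its underside. At the start it lies centred on the cap of the jar that is to be opened.
- tin_base: flat round metal shoe-polish tin, 66 mm across, 20 mm high, mass about 90 g. Origin: centre of its underside. It stands on the stone coaster, near its middle; the other tin goes on top of it, rims in line.
- coaster: grey stone coaster, 100 x 100 x 8 mm, lying loose on the ledge. Origin: centre of its underside.
- holder_tin: fixed steel ring holder screwed to the ledge, 70 mm across, 26 mm high, with two screw tabs reaching 56 mm to either side along its y; it holds the jar that the tin lies on, the one to open. Origin: centre of its underside.
- holder_bare: the same kind of holder, with the other jar, which stays shut.
- jar_a: white plastic jar with cap_a, 64 mm across, held fast in a steel holder (cannot turn or lift). Origin: centre of its underside, 4 mm above the ledge, z up; mouth 98 mm above the origin. Of the two look-alike jars one has a right-hand thread (unscrews anticlockwise from above), the other a left-hand one (clockwise), unmarked; which jar stands in which holder changes.
- jar_b: white plastic jar with cap_b, 64 mm across, held fast in a steel holder (cannot turn or lift). Origin: centre of its underside, 4 mm above the ledge, z up; mouth 98 mm above the origin. Looks exactly like jar_a, but its thread is of the other hand. In both, a rubber seal pushes the shut cap up against the coarse three-start thread with about 8 N: it turns with light friction (about 0.2 N m).
- cap_a: grey ribbed plastic screw cap, 62 mm across, 22 mm high, flat top, about 35 g. Origin: centre of its lower rim; shut, it is 80 mm above the origin of jar_a, cap top 106 mm above the ledge, x axes parallel. Turned the right way it is free after about 60 degrees and meets a stop at about 80; the wrong way a hard stop within 2 degrees, where the fingers slip round it.
- cap_b: grey ribbed plastic screw cap, 62 mm across, 22 mm high, flat top, about 35 g. Origin: centre of its lower rim; shut, it is 80 mm above the origin of jar_b, cap top 106 mm above the ledge, x axes parallel. Turned the right way it is free after about 60 degrees and meets a stop at about 80; the wrong way a hard stop within 2 degrees, where the fingers slip round it.
- torch: bystander: black plastic torch lying loose on the ledge beyond the jars, about 156 mm long along its x, 36 mm thick with hexagonal ends. Origin: under its middle.
- comb_clip: bystander: steel spring clip screwed to the ledge beyond the jars, holding a bamboo comb on edge, 150 mm long along y, 62 mm high. Origin: centre of its underside. It is fixed.
Things that resemble listed ones, but are neither listed nor needed, are in the scene too. What is shaped like the cap_a but blue or orange is not meant.

How it is judged (in metres and radians):
On the way, in this order (a step that is already met when the one before it is completed fails the run):
1. the tin from the jar stands squarely on the tin on the coaster and has been let go (horizontal distance between tin_moved and tin_base below 0.007 m and z of tin_moved in the frame of tin_base between 0.016 and 0.024 m and angle between tin_moved's own z axis and vertical below 0.1 rad and linear speed of tin_moved below 0.02 m/s and horizontal distance between tin_base and coaster below 0.025 m and height (world z) of tin_base below 0.014 m and contact force between the fingers and tin_moved below 0.05 N), for 0.2 s.
2. the cap of the jar that the tin was on has been turned loose, still on its neck (((horizontal distance between jar_a and holder_tin below 0.02 m and angle between the x axis of cap_a and the x axis of jar_a, either way round above 0.9 rad and z of cap_a in the frame of jar_a below 0.1 m and horizontal distance between cap_a and jar_a below 0.01 m) or (horizontal distance between jar_b and holder_tin below 0.02 m and angle between the x axis of cap_b and the x axis of jar_b, either way round above 0.9 rad and z of cap_b in the frame of jar_b below 0.1 m and horizontal distance between cap_b and jar_b below 0.01 m))), for 0.02 s.
At the end, for the whole second after the job is handed in: Tin upright, let go and at rest on the tin on the coaster, centres within 7 mm, lower tin within 25 mm of the coaster's middle; its jar's cap held still by the fingers, level within 0.3 rad, lower rim 30 mm or more above the jar's mouth, off the jar; the other cap still screwed shut (all of step 1 and (((horizontal distance between jar_a and holder_tin below 0.02 m and z of cap_a in the frame of jar_a above 0.128 m and angle between cap_a's own z axis and vertical below 0.3 rad and contact force between the fingers and cap_a above 1 N and contact force between cap_a and jar_a below 0.1 N and linear speed of cap_a below 0.03 m/s) and (z of cap_b in the frame of jar_b below 0.085 m and angle between the x axis of cap_b and the x axis of jar_b, either way round below 0.25 rad and horizontal distance between cap_b and jar_b below 0.006 m)) or ((horizontal distance between jar_b and holder_tin below 0.02 m and z of cap_b in the frame of jar_b above 0.128 m and angle between cap_b's own z axis and vertical below 0.3 rad and contact force between the fingers and cap_b above 1 N and contact force between cap_b and jar_b below 0.1 N and linear speed of cap_b below 0.03 m/s) and (z of cap_a in the frame of jar_a below 0.085 m and angle between the x axis of cap_a and the x axis of jar_a, either way round below 0.25 rad and horizontal distance between cap_a and jar_a below 0.006 m)))); the arm keeps its last pose, push and grip.
It fails at once if the other jar's cap is turned or lifted ((horizontal distance between jar_a and holder_tin below 0.02 m and not (z of cap_b in the frame of jar_b below 0.085 m and angle between the x axis of cap_b and the x axis of jar_b, either way round below 0.25 rad and horizontal distance between cap_b and jar_b below 0.006 m)) or (horizontal distance between jar_b and holder_tin below 0.02 m and not (z of cap_a in the frame of jar_a below 0.085 m and angle between the x axis of cap_a and the x axis of jar_a, either way round below 0.25 rad and horizontal distance between cap_a and jar_a below 0.006 m))).
It fails at once if the torch is shoved more than 3 cm (distance of torch from where it was at the start of the episode above 0.03 m).
It also fails if it takes over 54 s, if anything falls off the work surface, if the arm or the gripper's body presses on something with over 40 N, if the wrist force passes 120 N, or if a joint passes its speed limit or range.

## Robot

A 6-joint arm with a two-finger parallel gripper is mounted at the origin on the work surface. World frame = base frame: x ahead of the robot, y to its left, z up, the work surface at z = 0. Lengths are in mm, angles in degrees, forces in N, time in s.
With the tool pointing down it reaches from about 300 to 850 mm from the base axis. Payload 4.2 kg.
Tool frame: the origin (TCP) lies midway between the tips of the shut fingers; the grasp point (between the pads) lies 19 mm behind it (pinch_z is the distance from the TCP to the grasp point, in mm); z points along the fingers, y is the line along which they close (so a half turn about z gives the same grasp; the last joint's range is limited). The gripper opens to 91 mm and grips with 3 to 60 N. Pads are 32 mm wide; open, the fingers measure 118 mm over their backs; the gripper's body (76 mm by 178 mm) begins 60 mm behind the grasp point.
Start: joints at [71.849, 18.312, 89.639, -0, 72.044, -1.146], TCP at [168.168, 549.875, 213.976] pointing down, gripper open.
Joint ranges: [-177.97, 177.97], [-48.28, 115.42], [12.27, 149.76], [-77.06, 257.06], [2.81, 150.46], [-146.56, 146.56]. Speed limits (degrees/s): [147.25, 147.25, 180, 180, 180, 180].

## Interface

Orientations are given as [roll, pitch, yaw] about the fixed x, y, z axes, in that order (R = Rz(yaw) Ry(pitch) Rx(roll)).
In Python, from workcell import * gives the robot as it stands.
- The arm moves only by the tool step_arm, never from a script. Its argument "steps" is a list of rows, each a list of 7 numbers: the turn, a rotation vector about the tool's x, y, z in degrees, then the shift along the tool's x, y, z in mm, then the opening, from 0 (shut) to 1 (fully open). In form: [[rx, ry, rz, x, y, z, hand], ...]. A call has exactly 8 rows; each row shifts and turns the commanded pose from where the row before left it, along the tool's axes as they then stand; what a row does not reach is not made up. A row lasts 1/8 s, in which the tool goes at most 62.5 mm and 10.7 degrees, less where a joint would pass 70% of its speed; a pose out of reach is approached as far as the arm can. A call is refused whole if a number of a shift passes 62.5 or a number of a turn 10.7, either way. A call with a gripper value outside its range is refused whole. The fingers move at their own pace and stop on an object; "force" is the grip in N (left out, the last holds). Time passes only in rows, so rows that do not move let the fingers close, or fill a call up. It gives the time, the measured TCP pose, the force, the opening and the grip force at its end, in the units of the state.
- state(): the state, without advancing time (a new reading comes with each control period).
- grab_frame(name): name is "scene" or "top"; returns a dict with "image" (400x640x3 uint8, blue, green, red), "fovy" (degrees; the focal length in pixels is half the picture's height over the tangent of half this angle, whatever the lens; pixels are square), "cx", "cy" (the principal point, pixels), "origin" and "rotation" of the camera in the world. Camera axes: x right, y down, z forward; pixel columns grow to the right and rows downward; lengths in mm; the calibration is good to about 2 mm. A picture is of the moment at which its call begins. There is no depth.
- job_done(): hands the job in; it is judged then, once.
The state is a dict: "time_s": time; "qpos": joint angles; "qvel": joint speeds; "effort": joint torques, N m; "ee_pos": TCP position; "ee_rot": TCP orientation; "force": force on the tool from outside, world axes, zero at the start; "torque": the same for the moment, N m; "gripper_width": finger opening in mm; "gripper_force": force on a finger pad.
Only numpy, scipy, OpenCV 4.12 (cv2) and the standard library are available. Lean on these libraries where they do the work, as an engineer would, in place of code of your own. Each camera call takes 0.05 s, during which the arm holds its last target. There are 200 camera calls.

## Working session

There is one attempt and no reset: what is moved stays moved. The work goes in short steps, Python scripts to look and compute and a tool call to move; the robot and the scene stay as the last step left them, time stands still between calls to the robot, and variables do not carry over. Pictures are saved under pics/ and viewed, at most 10 in all, crops included, and the job is handed in when it is done.

Besides the shell and the picture viewer there is one more tool, called after ">>>" as a command line: name --pt "numbers of a row" for each row, then --argument value for the rest. step_arm: Moves the arm, as the interface text tells. Its arguments: {"type":"object","properties":{"steps":{"type":"array","items":{"type":"array","items":{"type":"number"}}},"force":{"type":"number"}},"required":["steps"]}

```bash
mkdir -p pics; cat > h.py <<'E'
from workcell import *
import numpy as np, cv2
def ray(f,u,v):
    F=f["image"].shape[0]/2/np.tan(np.radians(f["fovy"]/2))
    d=np.array(f["rotation"])@np.array([(u-f["cx"])/F,(v-f["cy"])/F,1]); return np.array(f["origin"]),d
def onz(f,u,v,z):
    o,d=ray(f,u,v); return (o+d*(z-o[2])/d[2])[:2].round(1)
def px(f,p):
    F=f["image"].shape[0]/2/np.tan(np.radians(f["fovy"]/2))
    c=np.array(f["rotation"]).T@(np.array(p,float)-np.array(f["origin"])); return (c[:2]/c[2]*F+[f["cx"],f["cy"]]).round(1)
E
python3 - <<'E'
from h import *
for n in("scene","top"):
    f=grab_frame(n); cv2.imwrite(f"pics/{n}0.png",f["image"]); print(n,f["fovy"],f["cx"],f["cy"],f["origin"],np.round(f["rotation"],3).tolist())
print(state())
E
```

```text
scene 42.67052811874606 325.2161623194545 196.31073437617061 [1138.36641482 -697.27521786  697.42886252] [-124.676, -1.379, 38.558]
top 42.36982256469887 314.2574119562135 206.33924127582418 [ 488.33585309    3.06851751 1387.14495905] [-175.445, -0.299, -88.657]
{'time_s': 0.1, 'qpos': array([ 7.18481973e+01,  1.83446466e+01,  8.97000483e+01, -4.17483732e-04,
        7.20456110e+01, -1.14572370e+00]), 'qvel': array([-0.02257135, -0.14448807, -0.15709468,  0.06365452,  0.01985296,
       -0.14933068]), 'effort': array([ 2.39769775e-03, -4.13335025e+01, -2.32508987e+01,  7.28854048e-02,
        4.22299665e-02, -7.24028769e-05]), 'ee_pos': array([168.02480905, 549.409396  , 213.23348716]), 'ee_rot': array([-1.79909704e+02, -1.40882418e-03,  1.62994049e+02]), 'force': array([ 0.44745589, -0.32293769,  1.40690905]), 'torque': array([ 0.04496171, -0.00066209,  0.04681246]), 'gripper_force': 0.0, 'gripper_width': 91.151336854478}
```

View pics/scene0.png

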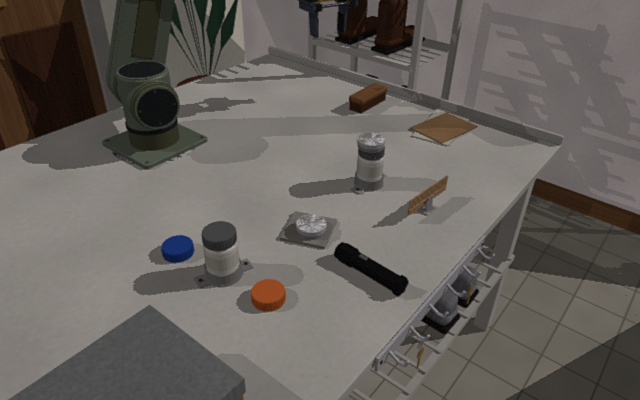

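View pics/top0.png

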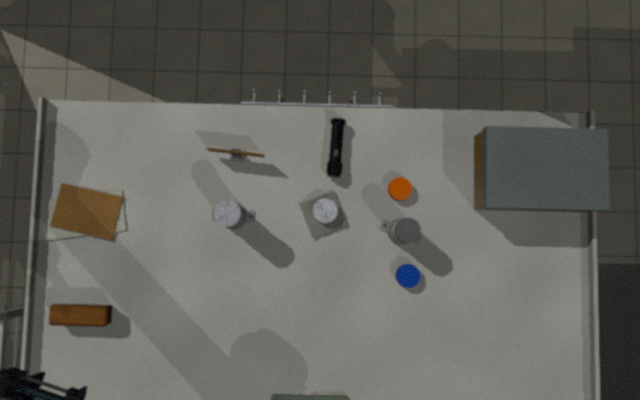

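The scene view shows the tin on a jar at (371,140), the coaster tin at (311,225), and the bare jar at (220,250). In the top view they are at (228,213), (324,210) and (404,230). Things that could be mistaken for what I want:
- **Tins:** the tin on the jar, top (228,213), against the coaster tin, top (324,210). I want the one on the jar.
- **Caps:** the cap under that tin, against the bare jar's cap at top (404,230), the blue one at (408,276) and the orange one at (400,189).

```bash
cat >> h.py <<'E'
from scipy.spatial.transform import Rotation as Rn
_g=grab_frame
def grab(n):
    f=dict(_g(n)); f["rotation"]=Rn.from_euler("xyz",f["rotation"],degrees=True).as_matrix(); return f
E
python3 - <<'E'
from h import *
f=grab("top"); s=grab("scene")
print(px(f,[0,0,0]),px(s,[0,0,0]))
a=cv2.resize(f["image"][170:260,190:440],None,fx=3,fy=3,interpolation=cv2.INTER_CUBIC)
b=cv2.resize(s["image"][115:265,270:450],None,fx=2,fy=2,interpolation=cv2.INTER_CUBIC)
c=np.zeros((270+300,750,3),np.uint8); c[:270]=a; c[270:,:360]=b; cv2.imwrite("pics/crop1.png",c)
g=cv2.cvtColor(f["image"],cv2.COLOR_BGR2GRAY)
g3=cv2.GaussianBlur(g,(3,3),0)
for u,v,z in((228,213,126),(324,210,28),(404,230,106)):
    print(onz(f,u,v,z)); 
    gg=cv2.resize(g[v-28:v+28,u-28:u+28],None,fx=4,fy=4,interpolation=cv2.INTER_CUBIC)
    F=200/np.tan(np.radians(f["fovy"]/2)); r=33*F/(1387-z)*4
    h=cv2.HoughCircles(gg,cv2.HOUGH_GRADIENT_ALT,1.5,5,param1=150,param2=.5,minRadius=int(r*.85),maxRadius=int(r*1.12))
    print(r, None if h is None else [(onz(f,u-28+(x+.5)/4-.5,v-28+(y+.5)/4-.5,z),R) for x,y,R in h[0][:4]])
E
```

```text
[308.3 435.5] [155.2 142.5]
[567.6 209.5]
54.01781403562567 None
[587.7 -27.4]
50.122489697515796 [(array([587.3, -26.8]), np.float32(49.4541))]
[ 536.9 -225.4]
53.17444457371114 None
```

View pics/crop1.png

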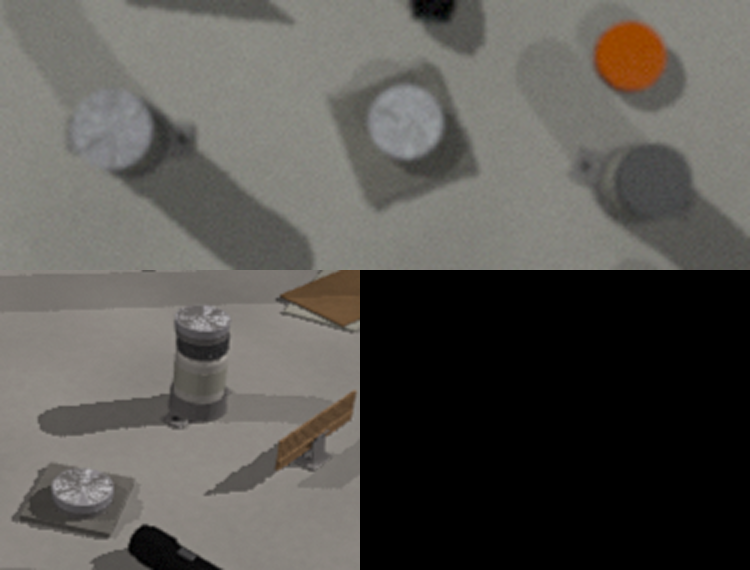

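The crop shows a silver tin on a dark ribbed cap and white jar at crop pixel (112,130). The other tin is on the coaster at (405,121), and the bare dark cap is at (650,182). So the one to move is the left tin. Next I measure it accurately in both views.

```bash
cat >> h.py <<'E'
def ell(f,u,v,w,thr):
    """ellipse centre of the bright blob near (u,v), upscaled 4x"""
    g=cv2.resize(cv2.cvtColor(f["image"],cv2.COLOR_BGR2GRAY)[v-w:v+w,u-w:u+w],None,fx=4,fy=4,interpolation=cv2.INTER_CUBIC)
    m=cv2.morphologyEx((cv2.GaussianBlur(g,(7,7),0)>thr).astype(np.uint8),cv2.MORPH_OPEN,np.ones((25,25)))
    c=[k for k in cv2.findContours(m,cv2.RETR_EXTERNAL,cv2.CHAIN_APPROX_NONE)[0] if cv2.pointPolygonTest(k,(4*w,4*w),False)>0]
    if not c: return None
    e=cv2.fitEllipse(cv2.convexHull(c[0])); return u-w+(e[0][0]+.5)/4-.5,v-w+(e[0][1]+.5)/4-.5,e[1][0]/4,e[1][1]/4
E
python3 - <<'E'
from h import *
f=grab("top"); s=grab("scene")
g=cv2.cvtColor(f["image"],cv2.COLOR_BGR2GRAY);gs=cv2.cvtColor(s["image"],cv2.COLOR_BGR2GRAY)
print(g[213,205:260]);print(g[210,295:350])
for t in(125,135,145):
    for u,v,z in((228,213,126),(324,210,28)):
        e=ell(f,u,v,24,t)
        if e: print(t,np.round(e,1),onz(f,e[0],e[1],z))
for t in(120,135,150):
    for u,v,z in((370,140,126),(311,226,28)):
        e=ell(s,u,v,24,t)
        if e: print('s',t,np.round(e,1),onz(s,e[0],e[1],z))
# coaster corners from the crop: 
for c in((331,97),(425,61),(478,170),(380,210)): print(onz(f,190+c[0]/3,170+c[1]/3,8))
print("pred scene jar tin",px(s,[568,210,126]),"base",px(s,[587.3,-26.8,28]),gs[140,345:395])
E
```

```text
[134 131 134 129 130 126 129 111 115 124 130 135 135 140 139 140 138 136
 138 136 136 132 128 131 130 130 131 132 134 139 132 132 136 129 116 104
  75  59  50  53  55  61  67  72  77  86  92  99  96  92 107 126 131 133
 131]
[134 133 135 138 132 129 117 112  94  94  95  93  92  94  91  85  91 106
 123 133 136 135 140 142 145 140 136 133 136 142 140 138 142 147 147 144
 141 139 136 142 147 136 112  80  64  64  70  92 110 124 132 132 129 132
 130]
125 [216.6 216.7  42.3  47.5] [557.9 237. ]
125 [324.7 210.   22.4  23.7] [587.7 -29.3]
135 [327.9 206.   11.7  14. ] [598.6 -37.5]
s 120 [314.8 226.8  10.4  19.9] [601.6 -33.4]
[608.2  36. ]
[642.6 -47.3]
[546.1 -96.6]
[508.5 -10.1]
pred scene jar tin [370.2 139.4] base [311.6 222.7] [139 138 138 137 138 139 138 138 138 137 138 128  99  99 110 102 100  99
 101 103 108 124 151 143 138 135 157 147 117 122 138 147 139 142 132 138
 147 163 150 127 124 129 130 131 129 130 130 131 131 131]
```

```bash
cat >> h.py <<'E'
from scipy.optimize import least_squares
def rfit(f,c,z,R=33):
    """circle of radius R (mm) at height z: sample along world-radial lines, strongest edge, robust fit"""
    g=cv2.GaussianBlur(cv2.cvtColor(f["image"],cv2.COLOR_BGR2GRAY),(0,0),.8).astype(np.float32)
    P=[]
    for a in np.radians(range(0,360,5)):
        rr=np.arange(R-8,R+8,.5); p=np.array([px(f,[c[0]+r*np.cos(a),c[1]+r*np.sin(a),z]) for r in rr],np.float32)
        v=cv2.remap(g,p[:,0],p[:,1],cv2.INTER_CUBIC).ravel(); d=np.abs(np.gradient(v)); i=d.argmax()
        if d[i]>1.5: P.append([c[0]+rr[i]*np.cos(a),c[1]+rr[i]*np.sin(a)])
    P=np.array(P); q=least_squares(lambda q:np.hypot(*(P-q).T)-R,c,loss="soft_l1",f_scale=1)
    return q.x.round(1),len(P),np.median(np.abs(q.fun)).round(2)
E
python3 - <<'E'
from h import *
f=grab("top"); s=grab("scene")
for n,c,z in(("jar",(567,210.5),126),("base",(587.5,-28),28)):
    for k in(f,s):
        q=c
        for _ in range(3): r=rfit(k,q,z); q=r[0]
        print(n,r)
st=state(); print(st["ee_pos"],st["ee_rot"])
E
```

```text
jar (array([567.8, 212.5]), 41, np.float64(1.23))
jar (array([565.3, 212.5]), 57, np.float64(1.98))
base (array([587.2, -29.8]), 72, np.float64(0.82))
base (array([585.9, -27.3]), 59, np.float64(1.0))
[168.14755193 549.81265139 213.84934086] [-1.79991361e+02  5.11345722e-04  1.62996113e+02]
```

>>> step_arm --pt "0 0 10.6 0 0 0 1" --pt "0 0 10.6 0 0 0 1" --pt "0 0 10.6 0 0 0 1" --pt "0 0 10.6 0 0 0 1" --pt "0 0 10.6 0 0 0 1" --pt "0 0 0 -45 26 0 1" --pt "0 0 0 -45 26 0 1" --pt "0 0 0 -45 26 0 1" --force 20

```text
time_s: 1.4
ee_pos: [288.6, 448.7, 214.0]
ee_rot: [180.0, -0.0, 110.0]
force: [-0.7, 0.5, -1.0]
gripper_width: 90.9
gripper_force: 0.0
```

>>> step_arm --pt "0 0 0 -45 26 0 1" --pt "0 0 0 -45 26 0 1" --pt "0 0 0 -45 26 0 1" --pt "0 0 0 -45 26 0 1" --pt "0 0 0 -45 26 0 1" --pt "0 0 0 -45 26 0 1" --pt "0 0 0 0 0 0 1" --pt "0 0 0 0 0 0 1"

```text
time_s: 2.4
ee_pos: [526.2, 249.4, 213.8]
ee_rot: [-180.0, -0.0, 110.0]
force: [-1.1, 0.5, 0.0]
gripper_width: 91.0
gripper_force: 0.0
```

```bash
cat >> h.py <<'E'
def tocmd(target):
    st=state(); R=Rn.from_euler("xyz",st["ee_rot"],degrees=True)
    print("t",st["time_s"],"pos",st["ee_pos"].round(1),"rot",st["ee_rot"].round(2),"w",round(st["gripper_width"],1),"gf",round(st["gripper_force"],1),"F",st["force"].round(1),"T",st["torque"].round(2))
    print("tool shift",R.inv().apply(np.array(target)-st["ee_pos"]).round(1))
E
python3 -c "
from h import *
tocmd([567,211.8,150])"
```

```text
t 2.4 pos [526.2 249.4 213.8] rot [-1.7996e+02 -3.0000e-02  1.0996e+02] w 91.0 gf 0.0 F [-1.1  0.5  0. ] T [-0.08  0.02 -0.02]
tool shift [-49.3  25.6  63.7]
```

>>> step_arm --pt "0 0 0 -25 13 0 1" --pt "0 0 0 -24 13 0 1" --pt "0 0 0 0 0 25 1" --pt "0 0 0 0 0 25 1" --pt "0 0 0 0 0 24 1" --pt "0 0 0 0 0 0 1" --pt "0 0 0 0 0 0 1" --pt "0 0 0 0 0 0 1"

```text
time_s: 3.4
ee_pos: [568.3, 212.8, 141.4]
ee_rot: [179.8, -0.0, 110.0]
force: [0.1, 0.4, -0.9]
gripper_width: 91.0
gripper_force: 0.0
```

```bash
python3 -c "
from h import *
tocmd([567,211.8,107.5])
s=grab('scene'); cv2.imwrite('pics/app.png',cv2.resize(s['image'][40:200,280:460],None,fx=4,fy=3.7))
print(px(s,state()['ee_pos']))"
```

```text
t 3.4 pos [568.3 212.8 141.4] rot [ 1.7985e+02 -1.0000e-02  1.1003e+02] w 91.0 gf 0.0 F [ 0.1  0.4 -0.9] T [-0.08  0.03 -0.  ]
tool shift [-0.5 -1.6 33.9]
[371.4 133.2]
```

View pics/app.png

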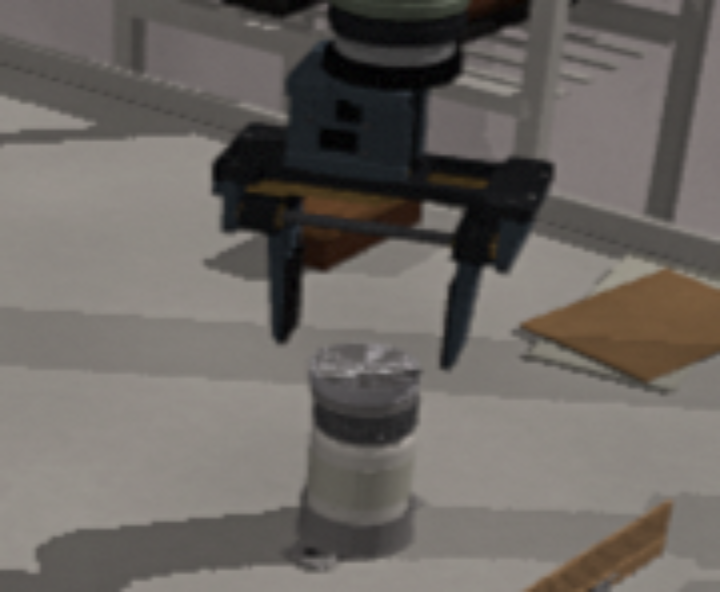

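The open fingers straddle the tin: tips at (285,340) and (450,365), tin centre near (365,365). I'm descending to close on it.

>>> step_arm --pt "0 0 0 -0.5 -1.5 12 1" --pt "0 0 0 0 0 12 1" --pt "0 0 0 0 0 9.5 1" --pt "0 0 0 0 0 0 1" --pt "0 0 0 0 0 0 0.8" --pt "0 0 0 0 0 0 0.7" --pt "0 0 0 0 0 0 0.6" --pt "0 0 0 0 0 0 0.6"

```text
time_s: 4.45
ee_pos: [566.8, 211.3, 106.9]
ee_rot: [179.9, -0.0, 110.0]
force: [0.2, -0.2, 1.4]
gripper_width: 65.4
gripper_force: 20.0
```

```bash
python3 -c "
from h import *
tocmd([567,211.8,107.5])"
```

```text
t 4.45 pos [566.8 211.3 106.9] rot [179.94  -0.   109.99] w 65.4 gf 20.0 F [ 0.2 -0.2  1.4] T [-0.06  0.03  0.01]
tool shift [ 0.4  0.4 -0.6]
```

>>> step_arm --pt "0 0 0 0 0 -10 0.6" --pt "0 0 0 0 0 -20 0.6" --pt "0 0 0 0 0 -15 0.6" --pt "0 0 0 -20 -5 0 0.6" --pt "0 0 0 -35 -9.5 0 0.6" --pt "0 0 0 -35 -9.5 0 0.6" --pt "0 0 0 -35 -9.5 0 0.6" --pt "0 0 0 -35 -9.5 0 0.6"

```text
time_s: 5.45
ee_pos: [580.0, 43.5, 150.7]
ee_rot: [-179.9, 0.0, 110.0]
force: [0.7, 0.2, -1.1]
gripper_width: 65.3
gripper_force: 20.0
```

>>> step_arm --pt "0 0 0 -35 -9.5 0 0.6" --pt "0 0 0 -25 -7 0 0.6" --pt "0 0 0 -12.5 -3.5 0 0.6" --pt "0 0 0 0 0 30 0.6" --pt "0 0 0 0 0 30 0.6" --pt "0 0 0 0 0 20 0.6" --pt "0 0 0 0 0 0 0.6" --pt "0 0 0 0 0 0 0.6"

```text
time_s: 6.45
ee_pos: [587.3, -28.9, 72.1]
ee_rot: [179.9, 0.0, 110.0]
force: [-0.2, -0.3, -0.8]
gripper_width: 65.2
gripper_force: 20.0
```

```bash
python3 -c "
from h import *
tocmd([587,-28.8,29])
s=grab('scene'); cv2.imwrite('pics/pl.png',cv2.resize(s['image'][100:260,230:390],None,fx=3.7,fy=3.7,interpolation=cv2.INTER_CUBIC))
f=grab('top'); print(px(s,state()['ee_pos']))
z=state()['ee_pos'][2]
for q,zz in ((state()['ee_pos'][:2],z+20),):
  for k in (s,):
    for _ in range(3): r=rfit(k,q,zz); q=r[0]
    print(r)
q=(586,-27.3)
for _ in range(2): r=rfit(s,q,28); q=r[0]
print(r)"
```

```text
t 6.45 pos [587.3 -28.9  72.1] rot [1.7994e+02 2.0000e-02 1.1000e+02] w 65.2 gf 20.0 F [-0.2 -0.3 -0.8] T [-0.06  0.    0.  ]
tool shift [ 0.2 -0.3 43.1]
[311.2 206.3]
(array([585.7, -30. ]), 62, np.float64(2.47))
(array([586.6, -26.1]), 70, np.float64(1.89))
```

View pics/pl.png

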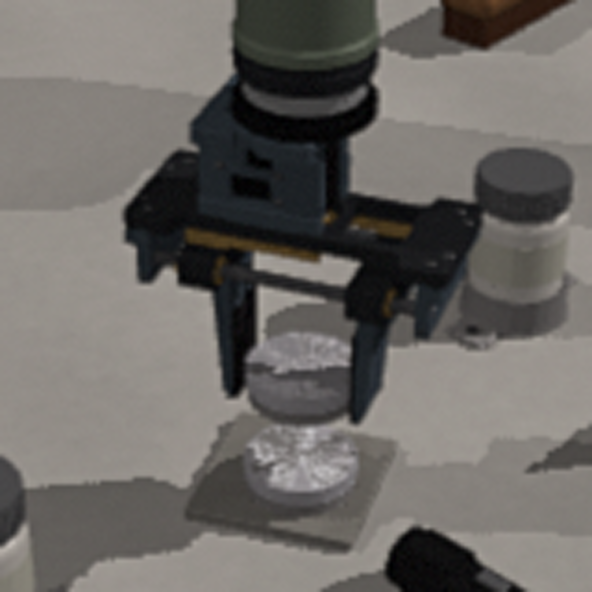

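The held tin sits at (300,375), right above the coaster tin at (301,465), with the sides in line at x≈245. One depth check before I lower it.

```bash
python3 -c "
from h import *
s=grab('scene'); g=cv2.cvtColor(s['image'],cv2.COLOR_BGR2GRAY)
a=g[185:245,306:316].mean(1).round(0).astype(int); print([(185+i,v) for i,v in enumerate(a)])
def bot(c,z,fn): 
    return fn([px(s,[c[0]+33*np.cos(t),c[1]+33*np.sin(t),z])[1] for t in np.linspace(0,6.28,180)])
print('held bottom/top-rim',bot((587.3,-28.9),71.2,max),bot((587.3,-28.9),91.2,max),bot((587.3,-28.9),91.2,min))
print('base bottom, top front, top back',bot((587,-28.8),8,max),bot((587,-28.8),28,max),bot((587,-28.8),28,min))
"
```

```text
[(185, np.int64(94)), (186, np.int64(94)), (187, np.int64(94)), (188, np.int64(92)), (189, np.int64(106)), (190, np.int64(143)), (191, np.int64(147)), (192, np.int64(149)), (193, np.int64(147)), (194, np.int64(141)), (195, np.int64(140)), (196, np.int64(144)), (197, np.int64(137)), (198, np.int64(133)), (199, np.int64(129)), (200, np.int64(75)), (201, np.int64(66)), (202, np.int64(78)), (203, np.int64(92)), (204, np.int64(94)), (205, np.int64(94)), (206, np.int64(93)), (207, np.int64(92)), (208, np.int64(83)), (209, np.int64(82)), (210, np.int64(82)), (211, np.int64(77)), (212, np.int64(60)), (213, np.int64(59)), (214, np.int64(82)), (215, np.int64(134)), (216, np.int64(146)), (217, np.int64(142)), (218, np.int64(149)), (219, np.int64(139)), (220, np.int64(138)), (221, np.int64(132)), (222, np.int64(132)), (223, np.int64(150)), (224, np.int64(146)), (225, np.int64(150)), (226, np.int64(155)), (227, np.int64(160)), (228, np.int64(157)), (229, np.int64(153)), (230, np.int64(157)), (231, np.int64(157)), (232, np.int64(131)), (233, np.int64(84)), (234, np.int64(81)), (235, np.int64(82)), (236, np.int64(74)), (237, np.int64(61)), (238, np.int64(61)), (239, np.int64(70)), (240, np.int64(92)), (241, np.int64(110)), (242, np.int64(109)), (243, np.int64(97)), (244, np.int64(74))]
held bottom/top-rim 216.3 208.3 190.0
base bottom, top front, top back 240.2 232.8 213.8
```

>>> step_arm --pt "0 0 0 -1.4 -0.5 10 0.6" --pt "0 0 0 0 0 12 0.6" --pt "0 0 0 0 0 10 0.6" --pt "0 0 0 0 0 6 0.6" --pt "0 0 0 0 0 3 0.6" --pt "0 0 0 0 0 1.5 0.6" --pt "0 0 0 0 0 0 0.6" --pt "0 0 0 0 0 0 0.6"

```text
time_s: 7.6
ee_pos: [587.0, -30.4, 29.2]
ee_rot: [180.0, 0.0, 110.0]
force: [-0.4, -0.2, -0.9]
gripper_width: 65.3
gripper_force: 20.0
```

```bash
python3 -c "
from h import *
tocmd([587.3,-30.4,28.9])"
```

```text
t 7.6 pos [587.  -30.4  29.2] rot [1.7996e+02 1.0000e-02 1.1000e+02] w 65.3 gf 20.0 F [-0.4 -0.2 -0.9] T [-0.09 -0.02  0.  ]
tool shift [-0.1  0.2  0.3]
```

Lower gently until there's contact, then release.

>>> step_arm --pt "0 0 0 0 0 0.4 0.6" --pt "0 0 0 0 0 0.4 0.6" --pt "0 0 0 0 0 0 0.6" --pt "0 0 0 0 0 0 0.75" --pt "0 0 0 0 0 0 0.85" --pt "0 0 0 0 0 0 1" --pt "0 0 0 0 0 0 1" --pt "0 0 0 0 0 0 1"

```text
time_s: 8.6
ee_pos: [586.8, -30.3, 28.1]
ee_rot: [-180.0, -0.0, 110.0]
force: [0.4, 0.2, -0.8]
gripper_width: 90.9
gripper_force: 0.0
```

>>> step_arm --pt "0 0 0 0 0 -10 1" --pt "0 0 0 0 0 -30 1" --pt "0 0 0 0 0 -40 1" --pt "0 0 0 0 0 -40 1" --pt "0 0 0 30 8 0 1" --pt "0 0 0 50 14 0 1" --pt "0 0 0 50 14 0 1" --pt "0 0 0 50 14 0 1"

```text
time_s: 9.6
ee_pos: [572.2, 157.4, 149.1]
ee_rot: [179.9, 0.0, 110.0]
force: [0.6, 0.0, -0.5]
gripper_width: 91.5
gripper_force: 0.0
```

```bash
python3 -c "
from h import *
tocmd([566.8,211.5,150])
s=grab('scene');f=grab('top')
a=cv2.resize(s['image'][190:260,265:355],None,fx=4,fy=4,interpolation=cv2.INTER_CUBIC);b=cv2.resize(f['image'][175:245,280:370],None,fx=4,fy=4,interpolation=cv2.INTER_CUBIC)
cv2.imwrite('pics/stack.png',np.hstack([a,b]))
for k in (f,s):
    q=(587,-29.5)
    for _ in range(3): r=rfit(k,q,48); q=r[0]
    print(r)"
```

```text
t 9.6 pos [572.2 157.4 149.1] rot [179.92   0.   109.98] w 91.5 gf 0.0 F [ 0.6  0.  -0.5] T [-0.08  0.01 -0.  ]
tool shift [52.6 13.4 -0.9]
(array([587.4, -29.5]), 72, np.float64(0.71))
(array([586.5, -28.7]), 64, np.float64(1.22))
```

View pics/stack.png

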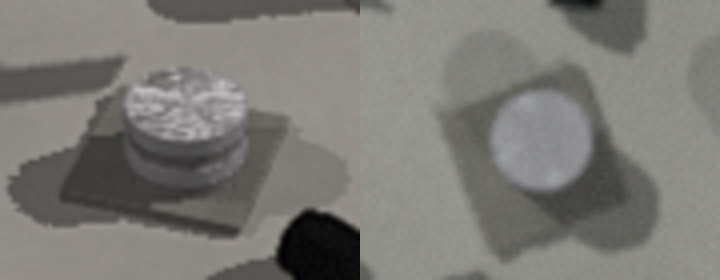

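The tins stack squarely: their edges line up at x≈124 and x≈246, well inside the coaster. Next is the cap.

>>> step_arm --pt "0 0 0 27 7 0 1" --pt "0 0 0 26 6.5 0 1" --pt "0 0 0 0 0 0 1" --pt "0 0 0 0 0 20 1" --pt "0 0 0 0 0 20 1" --pt "0 0 0 0 0 15 1" --pt "0 0 0 0 0 0 1" --pt "0 0 0 0 0 0 1"

```text
time_s: 10.7
ee_pos: [567.4, 210.1, 93.8]
ee_rot: [179.9, 0.0, 110.0]
force: [0.3, -0.2, -0.9]
gripper_width: 91.1
gripper_force: 0.0
```

```bash
python3 -c "
from h import *
tocmd([567,211.6,87.5])"
```

```text
t 10.7 pos [567.4 210.1  93.8] rot [179.93   0.   109.98] w 91.1 gf 0.0 F [ 0.3 -0.2 -0.9] T [-0.06  0.09 -0.  ]
tool shift [1.5 0.1 6.3]
```

>>> step_arm --pt "0 0 0 1.5 0 3 1" --pt "0 0 0 0 0 3 1" --pt "0 0 0 0 0 0 1" --pt "0 0 0 0 0 0 0.8" --pt "0 0 0 0 0 0 0.65" --pt "0 0 0 0 0 0 0.55" --pt "0 0 0 0 0 0 0.55" --pt "0 0 0 0 0 0 0.55" --force 20

```text
time_s: 11.7
ee_pos: [569.0, 212.7, 87.4]
ee_rot: [179.6, -0.0, 110.0]
force: [6.2, 2.2, -3.9]
gripper_width: 61.7
gripper_force: 20.0
```

```bash
python3 -c "
from h import *
tocmd([567,211.6,87.5])"
```

```text
t 11.7 pos [569.  212.7  87.4] rot [179.64  -0.   109.98] w 61.7 gf 20.0 F [ 6.2  2.2 -3.9] T [ 0.2  -0.91 -0.13]
tool shift [-0.3 -2.3 -0.1]
```

>>> step_arm --pt "0 0 0 0 2.3 0 0.55" --pt "0 0 0 0 0 0 0.55" --pt "0 0 -3 0 0 0 0.55" --pt "0 0 -3 0 0 0 0.55" --pt "0 0 -3 0 0 0 0.55" --pt "0 0 -3 0 0 0 0.55" --pt "0 0 0 0 0 0 0.55" --pt "0 0 0 0 0 0 0.55"

```text
time_s: 12.7
ee_pos: [570.4, 212.6, 87.5]
ee_rot: [179.8, 0.1, 121.9]
force: [5.4, -0.3, -2.6]
gripper_width: 61.5
gripper_force: 20.0
```

```bash
python3 -c "
from h import *
tocmd([569,212.6,87.5])"
```

```text
t 12.7 pos [570.4 212.6  87.5] rot [1.7976e+02 8.0000e-02 1.2188e+02] w 61.5 gf 20.0 F [ 5.4 -0.3 -2.6] T [-0.1  -0.92 -0.57]
tool shift [ 0.8 -1.2  0. ]
```

>>> step_arm --pt "0 0 0 -1 1.7 0 0.55" --pt "0 0 4 0 0 0 0.55" --pt "0 0 4 0 0 0 0.55" --pt "0 0 4 0 0 0 0.55" --pt "0 0 4 0 0 0 0.55" --pt "0 0 4 0 0 0 0.55" --pt "0 0 0 0 0 0 0.55" --pt "0 0 0 0 0 0 0.55"

```text
time_s: 13.7
ee_pos: [570.1, 212.6, 87.8]
ee_rot: [-180.0, -0.0, 102.1]
force: [-0.1, -0.2, 5.0]
gripper_width: 61.7
gripper_force: 20.0
```

```bash
python3 -c "
from h import *
tocmd([569,212.6,87.5])"
```

```text
t 13.7 pos [570.1 212.6  87.8] rot [-1.7998e+02 -1.0000e-02  1.0209e+02] w 61.7 gf 20.0 F [-0.1 -0.2  5. ] T [-0.03  0.17  0.03]
tool shift [ 0.2 -1.   0.3]
```

Anticlockwise hit the stop with 0.57 N m and the fingers slipped. Clockwise turns freely and the cap pushes up, so this jar has the left-hand thread. I'll keep going clockwise.

>>> step_arm --pt "0 0 7 0 0 -0.3 0.55" --pt "0 0 7 0 0 -0.3 0.55" --pt "0 0 7 0 0 -0.3 0.55" --pt "0 0 7 0 0 -0.3 0.55" --pt "0 0 7 0 0 -0.3 0.55" --pt "0 0 0 0 0 0 0.55" --pt "0 0 0 0 0 0 0.55" --pt "0 0 0 0 0 0 0.55"

```text
time_s: 14.7
ee_pos: [566.9, 212.1, 88.3]
ee_rot: [-179.6, 0.2, 67.1]
force: [-6.3, -0.7, 6.5]
gripper_width: 61.6
gripper_force: 20.0
```

```bash
python3 -c "
from h import *
tocmd([570,212.6,89])"
```

```text
t 14.7 pos [566.9 212.1  88.3] rot [-179.63    0.24   67.07] w 61.6 gf 20.0 F [-6.3 -0.7  6.5] T [-0.06  1.12 -0.11]
tool shift [ 1.6  2.6 -0.7]
```

>>> step_arm --pt "0 0 0 -1 -2.3 -0.5 0.55" --pt "0 0 3.5 0 0 -0.3 0.55" --pt "0 0 3.5 0 0 -0.3 0.55" --pt "0 0 3.5 0 0 -0.3 0.55" --pt "0 0 3.5 0 0 -0.3 0.55" --pt "0 0 3 0 0 0 0.55" --pt "0 0 0 0 0 0 0.55" --pt "0 0 0 0 0 0 0.55"

```text
time_s: 15.7
ee_pos: [565.5, 212.5, 89.8]
ee_rot: [-179.8, 0.2, 50.1]
force: [-4.4, 0.3, 4.1]
gripper_width: 61.6
gripper_force: 20.0
```

```bash
python3 -c "
from h import *
tocmd([570,212.6,89])"
```

```text
t 15.7 pos [565.5 212.5  89.8] rot [-179.78    0.21   50.05] w 61.6 gf 20.0 F [-4.4  0.3  4.1] T [ 0.    1.04 -0.04]
tool shift [3.  3.4 0.8]
```

>>> step_arm --pt "0 0 0 -1.2 -1.4 0 0.55" --pt "0 0 0 0 0 0 0.55" --pt "0 0 0 0 0 -1 0.55" --pt "0 0 0 0 0 -1 0.55" --pt "0 0 0 0 0 -1 0.55" --pt "0 0 0 0 0 -1 0.55" --pt "0 0 0 0 0 0 0.55" --pt "0 0 0 0 0 0 0.55"

```text
time_s: 16.7
ee_pos: [565.5, 212.5, 94.1]
ee_rot: [-179.9, 0.1, 50.0]
force: [-4.6, 1.0, -3.3]
gripper_width: 61.8
gripper_force: 20.0
```

```bash
python3 -c "
from h import *
tocmd([570,212.6,89])"
```

```text
t 16.7 pos [565.5 212.5  94.1] rot [-1.7994e+02  5.0000e-02  4.9990e+01] w 61.8 gf 20.0 F [-4.6  1.  -3.3] T [0.15 0.97 0.06]
tool shift [3.  3.4 5.1]
```

>>> step_arm --pt "0 0 0 -0.6 -0.8 -1 0.55" --pt "0 0 0 0 0 -1.5 0.55" --pt "0 0 0 0 0 -1.5 0.55" --pt "0 0 0 0 0 -1.5 0.55" --pt "0 0 0 0 0 -1.5 0.55" --pt "0 0 0 0 0 -1 0.55" --pt "0 0 0 0 0 0 0.55" --pt "0 0 0 0 0 0 0.55"

```text
time_s: 17.7
ee_pos: [565.3, 212.6, 102.4]
ee_rot: [180.0, -0.0, 50.0]
force: [0.9, -0.1, 0.1]
gripper_width: 61.5
gripper_force: 20.0
```

```bash
python3 -c "
from h import *
tocmd([570,212.6,89])
s=grab('scene'); cv2.imwrite('pics/cap.png',cv2.resize(s['image'][60:200,290:450],None,fx=4,fy=4,interpolation=cv2.INTER_CUBIC))"
```

```text
t 17.7 pos [565.3 212.6 102.4] rot [ 1.7998e+02 -2.0000e-02  5.0000e+01] w 61.5 gf 20.0 F [ 0.9 -0.1  0.1] T [-0.12  0.16 -0.01]
tool shift [ 3.1  3.6 13.4]
```

View pics/cap.png

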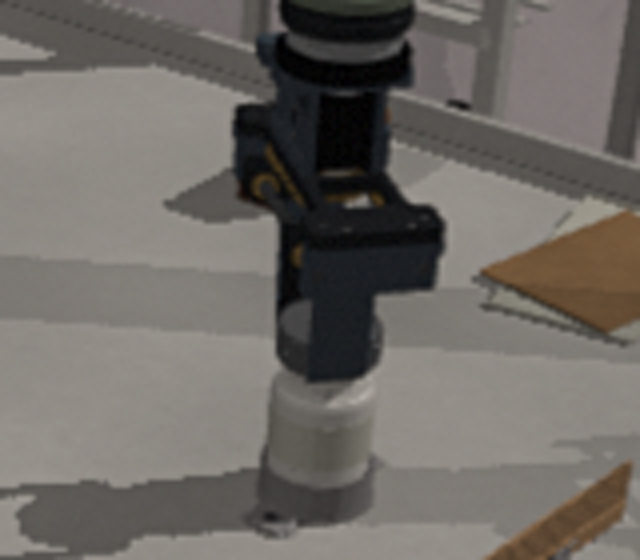

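The cap, at (330,335), is in the gripper and rising off the neck, whose white thread shows at (325,385). The forces have dropped to zero, so I'm lifting it clear.

>>> step_arm --pt "0 0 0 0 0 -4 0.55" --pt "0 0 0 0 0 -8 0.55" --pt "0 0 0 0 0 -14 0.55" --pt "0 0 0 0 0 -14 0.55" --pt "0 0 0 0 0 -10 0.55" --pt "0 0 0 0 0 -6 0.55" --pt "0 0 0 0 0 0 0.55" --pt "0 0 0 0 0 0 0.55"

```text
time_s: 18.75
ee_pos: [564.8, 212.5, 157.9]
ee_rot: [-180.0, 0.0, 50.0]
force: [0.9, -0.1, -0.1]
gripper_width: 61.6
gripper_force: 20.0
```

>>> step_arm --pt "0 0 0 0 0 0 0.55" --pt "0 0 0 0 0 0 0.55" --pt "0 0 0 0 0 0 0.55" --pt "0 0 0 0 0 0 0.55" --pt "0 0 0 0 0 0 0.55" --pt "0 0 0 0 0 0 0.55" --pt "0 0 0 0 0 0 0.55" --pt "0 0 0 0 0 0 0.55"

```text
time_s: 19.75
ee_pos: [565.1, 212.6, 158.4]
ee_rot: [-180.0, -0.0, 50.0]
force: [-0.5, -0.4, -0.4]
gripper_width: 61.7
gripper_force: 20.0
```

```bash
python3 -c "
from h import *
tocmd([570,212.6,158])
s=grab('scene'); cv2.imwrite('pics/fin.png',cv2.resize(s['image'][30:260,260:450],None,fx=2.6,fy=2.6,interpolation=cv2.INTER_CUBIC))"
```

```text
t 19.75 pos [565.1 212.6 158.4] rot [-1.800e+02 -1.000e-02  4.999e+01] w 61.7 gf 20.0 F [-0.5 -0.4 -0.4] T [-0.07  0.11 -0.02]
tool shift [3.2 3.7 0.4]
```

View pics/fin.png

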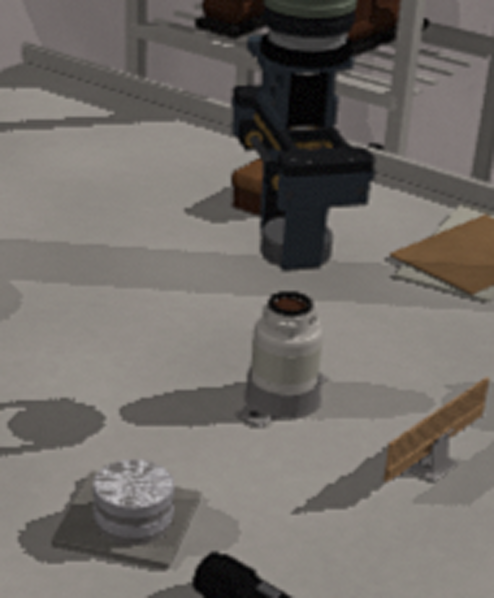

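The cap is held level at (297,240), well above the open jar mouth at (290,300). The tins are still stacked at (132,500), so I'm handing the job in.

```bash
python3 -c "
from workcell import *
print(job_done())"
```

```text
the job is handed in; nothing more can be done
None
```

I handed the job in at about 20 s; no verdict came back. The tin is stacked squarely on the coaster tin, and the jar's cap came off clockwise (left-hand thread) and is held level about 5 cm above the jar's mouth; I didn't touch the other jar or the torch.

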